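Seat the test-tab comb in the four-well block

ROBOT

A 7-joint arm with a two-finger parallel gripper is mounted at the origin on the work surface; the furniture and walls round the work are solid. World frame = base frame: x ahead of the robot, y to its left, z up, the work surface at z = 0. Lengths are in m, angles in rad, forces in N, time in s.
With the tool pointing down it reaches from about 0.425 to 0.925 m from the base axis. Payload 6.8 kg.
Tool frame: the origin (TCP) lies midway between the tips of the shut fingers; the grasp point (between the pads) lies 19 mm behind it; z points along the fingers, y is the line along which they close (so a half turn about z gives the same grasp; the last joint's range is limited). The gripper opens to 85 mm and grips with 20 to 120 N. Pads are 22 mm wide; open, the fingers measure 114 mm over their backs; the gripper's body (76 mm by 85 mm) begins 54 mm behind the grasp point. The pads swing forward as they close: fully open they stand 13 mm farther back than shut.
Start: joints at [1.178, 0.477, 0.022, 1.555, -0.011, 1.109, -0.083], TCP at [0.19, -0.648, 0.231] pointing down, gripper open.
Joint ranges: [-2.96, 2.96], [-0.34, 2.1], [-1.41, 1.46], [0.24, 2.44], [-1.37, 4.51], [0.17, 1.92], [-2.96, 2.96]. Speed limits (rad/s): [2.39, 2.39, 3.14, 3.14, 3.14, 3.14, 3.14].

INTERFACE

Orientations are given as a rotation vector (axis times angle).
In Python, from bench import r gives the robot as it stands. The module is installed in compiled form; this text tells all that it offers.
- The arm moves only by the tool apply_moves, never from a script. Its argument "rows" is a list of rows, each a list of 6 numbers: the shift along the tool's x, y, z scaled (see below), then the turn, a rotation vector about the tool's x, y, z scaled (see below). A call has 1 to 5 rows; each row is the pose to reach, as a shift and turn from the pose commanded when the call began, along the tool's axes at that moment; what a row does not reach only later rows make up. The controller multiplies each number of a shift by 0.25 m and each number of a turn by 90 degrees. A row lasts 1/8 s, in which the tool goes at most 62.5 mm and 10.7 degrees, less where a joint would pass 70% of its speed; a pose out of reach is approached as far as the arm can. A call with a number of a shift or a turn outside -1 to 1 is refused whole. A call with a gripper value outside its range is refused whole. "claw" is the opening, from 0 (shut) to 1 (fully open), set as the call begins (left out, the last holds). The fingers move at their own pace and stop on an object; "newtons" is the grip in N (left out, the last holds). Time passes only in rows, so rows that repeat a pose let the fingers close. It gives the time, the measured TCP pose, the force, the opening and the grip force at its end, in the units of the state.
- r.get_obs(): the state, without advancing time (a new reading comes with each control period).
- r.grab_frame(name): name is "side" or "top"; returns a dict with "pixels" (480x640x3 uint8, red, green, blue), "intrinsics" (3x3 intrinsics, pixels), "eye" and "attitude" of the camera in the world. Camera axes: x right, y up, looking along -z (the intrinsics and any distortion apply to the point x, -y, -z); pixel columns grow to the right and rows downward; lengths in m; the calibration is good to about 2 mm. A picture is of the moment at which its call begins. There is no depth.
- r.hand_in(): hands the job in; it is judged then, once.
Trained networks look in a picture, given as the dict that the camera call returned (one of the last four; its "shot" number tells which), for a name from the list of things; names that differ only in an ending like _2 or _b are one class to them, and where a whole thing is asked for, a point or a joint stands for the part that bears it (a point fixed in the world has none). Each returns a list of dicts, best first, with "conf" (0 to 1); they miss things now and then, are a little off and sometimes report something else, mostly with a low value. They report only what shows in the picture. A call takes as long as a camera call.
- r.search_frame(picture, thing): "rect" ([left, top, width, height] in pixels, round what is visible of it).
- r.outline_of(picture, thing): "pixels" (480x640 bool, what is visible of it) and "rect" ([left, top, width, height] in pixels, round what is visible of it).
- r.landmark_of(picture, thing): "point" ([column, row] in pixels: a listed point, or the origin of a listed thing).
The state is a dict: "clock": time; "joints": joint angles; "qvel": joint speeds; "tau": joint torques, N m; "tcp_pos": TCP position; "orientation": TCP orientation; "contact_force": force on the tool from outside, world axes, zero at the start; "moment": the same for the moment, N m; "grip_width": finger opening in m; "gripper_force": force on a finger pad.
Only numpy, scipy, OpenCV 4.12 (cv2) and the standard library are available. Lean on these libraries where they do the work, as an engineer would, in place of code of your own. Each camera call takes 0.05 s, during which the arm holds its last target. There are 200 camera calls.

TASK

Pick up the wooden comb with the four bisque test tabs and put it away in the storage block that has four wells (not the one with three): every tab in its own well and the bar lying flat on top of the block. Lower it gently all the way down rather than dropping it in, and let go.

Things in the scene. Friction and masses are not known exactly. Their poses are not given: they have to be found in the camera images.
- comb_handle (a point): Handle centre of the loose comb (about 0.25 kg) standing on its tabs. Wooden bar 170 x 30 x 14 mm; under it four white tabs 40 mm long, each 8 mm along the bar, 28 mm across, centres 21 and 63 mm either side of the middle; on it a handle 70 mm along, 24 mm across, 40 mm high. Axes: y along the bar, x across (pinch here), z up. Below this point: bar top 20 mm, bar underside 34 mm, tab ends 74 mm.
- block4_top (a point): Top centre of the four-well block, fixed: brown wood, 180 mm along y, 72 mm along x, 52 mm high. Four open wells in a row along y, each 30 mm along y, 52 mm along x, 44 mm deep, centres 21 and 63 mm either side of the middle. z up. When the comb is home its bar rests on the well walls and its handle centre is 34 mm above this point; either way round is right.
- block3_top (a point): Top centre of the other block, fixed: same wood and outer size (180 x 72 x 52 mm, y along the row) but three wider wells, 44 mm along y, 56 mm apart centre to centre. The comb does not fit it. The two blocks may stand in either place.

How it is judged:
By the outcome, as a careful person would: the job done as asked, in the order asked, and still so for the second after the job is handed in, with the robot touching nothing.
It also fails if it takes over 37 s, if anything falls off the work surface, if the arm or the gripper's body presses on something with over 40 N, if the wrist force passes 120 N, or if a joint passes its speed limit or range.

## Working session

There is one attempt and no reset: what is moved stays moved. The work goes in short steps, Python scripts to look and compute and a tool call to move; the robot and the scene stay as the last step left them, time stands still between calls to the robot, and variables do not carry over. Pictures are saved under pics/ and viewed, at most 10 in all, crops included, and the job is handed in when it is done.

Besides the shell and the picture viewer there is one more tool, called as name([rows], argument=value, ...), one row to a line, values as JSON. apply_moves: Moves the arm, as the interface text tells. Its arguments: {"type":"object","properties":{"rows":{"type":"array","items":{"type":"array","items":{"type":"number"}}},"claw":{"type":"number"},"newtons":{"type":"number"}},"required":["rows"]}

```bash
mkdir -p pics && cat > h.py <<'E'
import numpy as np, cv2
from scipy.spatial.transform import Rotation as R
from bench import r
def att(f):
    a=np.array(f["attitude"],float)
    return a if a.shape==(3,3) else R.from_rotvec(a).as_matrix()
def ray(f,px):
    d=f.get("distortion",None)
    K=np.array(f["intrinsics"],float)
    D=None if d is None else np.array(d,float)
    u=cv2.undistortPoints(np.array([[px]],float),K,D)[0,0]
    return att(f)@np.array([u[0],-u[1],-1.])
def atz(f,px,z):
    d=ray(f,px);e=np.array(f["eye"],float)
    return e+d*(z-e[2])/d[2]
def tri(fs,ps):
    A=np.zeros((3,3));b=np.zeros(3)
    for f,p in zip(fs,ps):
        d=ray(f,p);d/=np.linalg.norm(d);M=np.eye(3)-np.outer(d,d);A+=M;b+=M@np.array(f["eye"])
    return np.linalg.solve(A,b)
def proj(f,X):
    c=att(f).T@(np.array(X)-np.array(f["eye"]))
    p=np.array(f["intrinsics"])@np.array([c[0],-c[1],-c[2]]);return p[:2]/p[2]
E
python3 - <<'E'
from h import *
np.set_printoptions(precision=4,suppress=True)
o=r.get_obs();print(o)
fs=[r.grab_frame(n) for n in("top","side")]
for n,f in zip(("top","side"),fs):
    print(n,{k:v for k,v in f.items() if k!="pixels"})
    cv2.imwrite(f"pics/{n}0.png",f["pixels"][:,:,::-1])
for t in("comb_handle","block4_top","block3_top"):
    L=[r.landmark_of(f,t) for f in fs]
    for l in L: print(t,[(q["point"],q["conf"]) for q in l])
    if all(L): print(" tri",tri(fs,[l[0]["point"] for l in L]), "top-z", atz(fs[0],L[0][0]["point"],.074 if t[0]=='c' else .052))
E
```

```text
{'clock': 0.0, 'joints': array([ 1.1779,  0.4778,  0.0223,  1.5565, -0.0115,  1.1093, -0.0831]), 'qvel': array([ 0.0006, -0.0005, -0.0002, -0.0009,  0.0014, -0.0002,  0.0029]), 'tau': array([ -0.0009, -59.6456,   1.6077, -28.1202,   0.0125,   0.0095,
        -0.    ]), 'tcp_pos': array([ 0.1895, -0.6472,  0.2303]), 'orientation': array([-3.1081, -0.4457,  0.0006]), 'contact_force': array([-0.125 ,  0.3383,  0.5412]), 'moment': array([ 0.0009, -0.0156,  0.0212]), 'gripper_force': 0.0, 'grip_width': 0.08548779287309476}
top {'intrinsics': array([[522.3268,   0.    , 319.1525],
       [  0.    , 522.3268, 241.2518],
       [  0.    ,   0.    ,   1.    ]]), 'eye': array([ 0.4465, -0.09  ,  0.9494]), 'attitude': array([ 0.0472, -0.0683, -1.5651]), 'shot': 1}
side {'intrinsics': array([[542.5511,   0.    , 327.4678],
       [  0.    , 542.5511, 238.3984],
       [  0.    ,   0.    ,   1.    ]]), 'eye': array([0.1948, 0.5901, 0.5312]), 'attitude': array([ 0.3436, -1.4014, -2.3688]), 'shot': 2}
comb_handle [([325.7, 294.4], 0.9)]
comb_handle []
block4_top [([233.4, 191.8], 0.85)]
block4_top [([246.8, 308.5], 0.91)]
 tri [0.5977 0.0467 0.0546] top-z [0.5978 0.0469 0.052 ]
block3_top [([430.5, 186.7], 0.6)]
block3_top [([336.9, 216.1], 0.72)]
 tri [ 0.6077 -0.2961  0.0514] top-z [ 0.609  -0.2954  0.052 ]
```

View pics/top0.png

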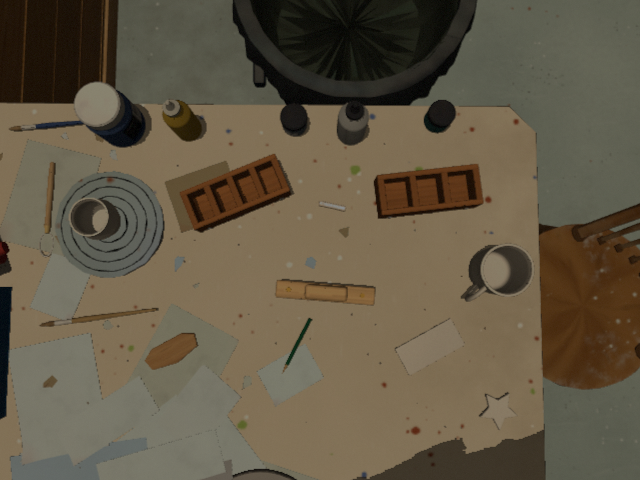

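View pics/side0.png

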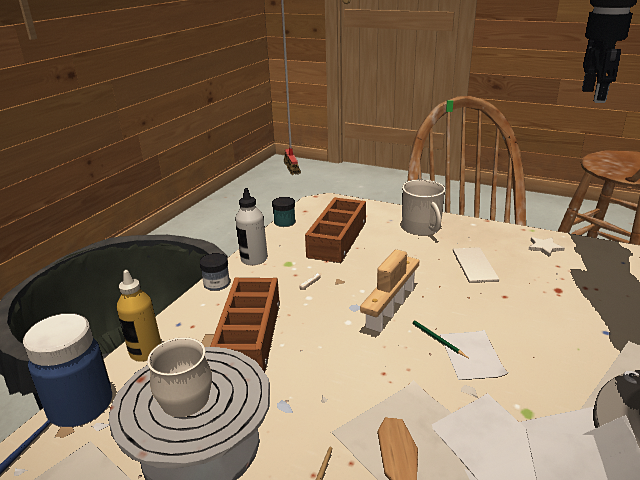

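The top view shows the four-well block near (236,192), the three-well block near (429,190), and the comb near (326,292). In the side view the comb handle is near (392,271). Next I'll fit the pose of the comb and the four-well block to their outlines in both views.

```bash
cat > fit.py <<'E'
from h import *
from scipy.optimize import minimize
def box(cx,cy,z0,z1,lx,ly): return [(cx+a*lx/2,cy+b*ly/2,z) for a in(-1,1) for b in(-1,1) for z in(z0,z1)]
BLOCK=[box(0,0,-.052,0,.072,.18)]
COMB=[box(0,0,-.034,-.020,.03,.17),box(0,0,-.02,.02,.024,.07)]+[box(0,s,-.074,-.034,.028,.008) for s in(-.063,-.021,.021,.063)]
def render(f,boxes,p,z,S=4):
    x,y,w=p;c,s=np.cos(w),np.sin(w);m=np.zeros((480*S,640*S),np.uint8)
    for b in boxes:
        q=np.array([proj(f,(x+c*X-s*Y,y+s*X+c*Y,z+Z)) for X,Y,Z in b])
        cv2.fillConvexPoly(m,cv2.convexHull(((q+.5)*S*16).round().astype(np.int32)),255,shift=4)
    return cv2.resize(m,(640,480),interpolation=cv2.INTER_AREA)/255.
def fit(fs,ms,boxes,p0,z):
    def cost(v):
        p=(v[0]/100,v[1]/100,v[2]/10);c=0
        for f,m in zip(fs,ms):
            a=render(f,boxes,p,z);c+=np.abs(a-m).sum()/m.sum()
        return c
    v0=np.array([p0[0]*100,p0[1]*100,p0[2]*10])
    o=minimize(cost,v0,method="Nelder-Mead",options=dict(initial_simplex=[v0,v0+[1,0,0],v0+[0,1,0],v0+[0,0,1]],xatol=.005,fatol=1e-4))
    return o.x/[100,100,10],o.fun
E
python3 - <<'E'
from fit import *
np.set_printoptions(precision=4,suppress=True)
fs=[r.grab_frame(n) for n in("top","side")]
print(tri(fs,[(325.7,294.4),(392,271)]))
for t,b,p0,z in(("comb_handle",COMB,(.43,-.10,-.05),.074),("block4_top",BLOCK,(.598,.047,.3),.052)):
    ms=[]
    for f in fs:
        l=r.outline_of(f,t); print(t,[(q["conf"],q["rect"],int(q["pixels"].sum())) for q in l][:3]); ms.append(l[0]["pixels"].astype(float) if l else None)
    use=[i for i in(0,1) if ms[i] is not None]
    for sel in [use]+[[i] for i in use]:
        print(t,sel,fit([fs[i] for i in sel],[ms[i] for i in sel],b,p0,z))
E
```

```text
[ 0.4239 -0.1124  0.0723]
comb_handle [(0.86, [277.5, 285.5, 98.9, 20.0], 1669)]
comb_handle [(0.81, [358.3, 251.4, 59.3, 83.4], 2421)]
comb_handle [0, 1] (array([ 0.4256, -0.113 , -0.0699]), np.float64(0.18663104493808771))
comb_handle [0] (array([ 0.4254, -0.1124, -0.0768]), np.float64(0.07766303645484557))
comb_handle [1] (array([ 0.4265, -0.1143, -0.0536]), np.float64(0.09056053648225089))
block4_top [(0.69, [178.1, 153.4, 116.4, 77.7], 4841)]
block4_top [(0.92, [211.4, 276.8, 68.9, 95.9], 4172)]
block4_top [0, 1] (array([0.5999, 0.0457, 0.4069]), np.float64(0.37069847934765254))
block4_top [0] (array([0.5993, 0.0458, 0.3976]), np.float64(0.021505036635600328))
block4_top [1] (array([0.6138, 0.017 , 0.4146]), np.float64(0.25989321903257945))
```

```bash
python3 - <<'E'
from fit import *
fs=[r.grab_frame(n) for n in("top","side")]
out=[]
def draw(im,f,b,p,z,S,off,col):
    x,y,w=p;c,s=np.cos(w),np.sin(w)
    q=np.array([proj(f,(x+c*X-s*Y,y+s*X+c*Y,z+Z)) for X,Y,Z in b])
    q=(q+.5-off)*S
    cv2.polylines(im,[cv2.convexHull(q.round().astype(np.int32))],True,col,1)
for f,reg in((fs[0],[(170,145),(265,255)]),(fs[1],[(205,270),(345,245)])):
    for (x0,y0),(b,p,z) in zip(reg,(("B",(.5993,.0458,.3976),.052),("C",(.4256,-.113,-.0699),.074))):
        S=3;im=cv2.resize(f["pixels"][y0:y0+95,x0:x0+130,::-1],None,fx=S,fy=S,interpolation=cv2.INTER_CUBIC)
        if b=="B":
            bs=[box(0,0,0,0,.072,.18),box(0,0,-.052,0,.072,.18)]+[box(0,s,0,0,.052,.03) for s in(-.063,-.021,.021,.063)]
        else: bs=COMB
        for k in bs: draw(im,f,k,p,z,S,np.array([x0,y0]),(0,255,0))
        out.append(im)
cv2.imwrite("pics/ov.png",np.vstack([np.hstack(out[:2]),np.hstack(out[2:])]))
E
```

```text
(no output)
```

View pics/ov.png

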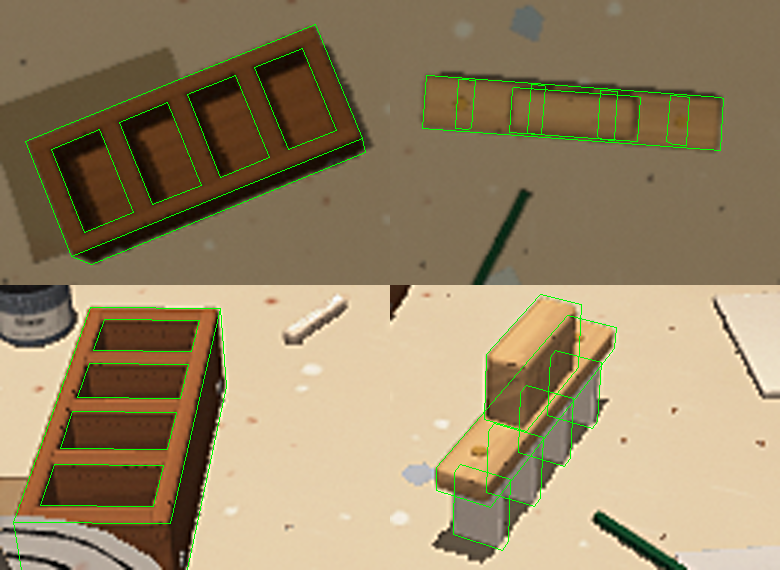

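The overlay fits well in both views: block wells and edges match at (0.599, 0.046) with yaw 0.398, and the comb matches at (0.4255, −0.113) with yaw about −0.07. Now I'll work out the approach.

```bash
cat > go.py <<'E'
from h import *
import sys
np.set_printoptions(precision=4,suppress=True)
# target x y z, object yaw; tool y along object x, tool z down
def plan(x,y,z,yaw,flip=0):
    o=r.get_obs();R0=R.from_rotvec(o["orientation"])
    ty=yaw+flip*np.pi; yv=np.array([np.cos(ty),np.sin(ty),0]);zv=np.array([0,0,-1.])
    Rt=R.from_matrix(np.column_stack([np.cross(yv,zv),yv,zv]))
    d=R0.inv().apply(np.array([x,y,z])-o["tcp_pos"]); w=(R0.inv()*Rt).as_rotvec()
    print("flip",flip,"shift",d/.25,"turn",w/(np.pi/2),"deg",np.rad2deg(np.linalg.norm(w)))
if __name__=="__main__":
    a=[float(v) for v in sys.argv[1:5]]
    for f in(0,1): plan(*a,f)
    o=r.get_obs();print(o["clock"],o["tcp_pos"],o["joints"],o["grip_width"],o["gripper_force"],o["contact_force"],o["moment"]);print(R.from_rotvec(o["orientation"]).as_matrix()[:,1])
E
python3 go.py .4255 -.113 .16 -.07; python3 go.py .599 .046 .16 .398
```

```text
flip 0 shift [ 1.5064 -1.7882  0.2852] turn [ 0.      0.     -0.7742] deg 69.67367843493447
flip 1 shift [ 1.5064 -1.7882  0.2852] turn [ 0.     -0.0001  1.2258] deg 110.32632177663417
0.8 [ 0.1896 -0.6478  0.2313] [ 1.1779  0.477   0.0224  1.5554 -0.0115  1.1093 -0.0831] 0.08500405873589395 0.0 [-0.5267 -0.2496  0.1723] [ 0.0687 -0.0113 -0.0139]
[ 0.2809 -0.9597  0.0001]
flip 0 shift [ 2.3512 -2.2037  0.2852] turn [ 0.      0.     -1.0721] deg 96.48810319308205
flip 1 shift [ 2.3512 -2.2037  0.2852] turn [ 0.     -0.      0.9279] deg 83.51189700659093
0.8 [ 0.1896 -0.6478  0.2313] [ 1.1779  0.477   0.0224  1.5554 -0.0115  1.1093 -0.0831] 0.08500405873589395 0.0 [-0.5267 -0.2496  0.1723] [ 0.0687 -0.0113 -0.0139]
[ 0.2809 -0.9597  0.0001]
```

apply_moves([
  [0.15,-0.19,0,0,0,-0.1],
  [0.3,-0.38,0,0,0,-0.2],
  [0.45,-0.57,0,0,0,-0.3],
  [0.6,-0.76,0,0,0,-0.4],
  [0.75,-0.95,0,0,0,-0.5],
], claw=1)

```text
clock: 1.42
tcp_pos: [0.3035, -0.3655, 0.2316]
orientation: [2.697, 1.608, 0.0]
contact_force: [0.8, 0.3, -0.1]
grip_width: 0.0853
gripper_force: 0.0
```

```bash
python3 go.py .4255 -.113 .16 -.07
```

```text
flip 0 shift [ 1.1205 -0.0511  0.286 ] turn [ 0.0005  0.0004 -0.2709] deg 24.379151588168757
flip 1 shift [ 1.1205 -0.0511  0.286 ] turn [ 0.0006 -0.0007  1.7291] deg 155.62091882199002
1.425 [ 0.3035 -0.3655  0.2316] [ 0.976   0.1601 -0.2541  2.0041  0.0485  0.982   0.2026] 0.0852580955978104 0.0 [ 0.7572  0.3218 -0.093 ] [-0.0337 -0.0745  0.0135]
[ 0.8797 -0.4755  0.0009]
```

apply_moves([
  [0.22,-0.01,0,0,0,-0.06],
  [0.44,-0.02,0.05,0,0,-0.12],
  [0.66,-0.03,0.12,0,0,-0.19],
  [0.85,-0.04,0.16,0,0,-0.27],
  [1.0,-0.05,0.2,0,0,-0.27],
])

```text
clock: 2.05
tcp_pos: [0.4128, -0.1401, 0.1813]
orientation: [2.301, 2.137, 0.001]
contact_force: [-0.2, -0.6, 0.3]
grip_width: 0.0856
gripper_force: 0.0
```

```bash
python3 go.py .4255 -.113 .10 -.07
```

```text
flip 0 shift [0.1117 0.0424 0.3254] turn [ 0.0007  0.0001 -0.0024] deg 0.22787920537061243
flip 1 shift [0.1117 0.0424 0.3254] turn [ 0.0001 -0.001   1.9976] deg 179.78022379225484
2.05 [ 0.4128 -0.1401  0.1813] [ 0.6466  0.1827 -0.507   2.1261  0.1169  0.8577 -0.0038] 0.08556031457537287 0.0 [-0.2347 -0.5934  0.2881] [-0.0042 -0.0219  0.0166]
[ 0.9973 -0.0738  0.001 ]
```

apply_moves([
  [0.11,0.04,0.1,0,0,0],
  [0.11,0.04,0.22,0,0,0],
  [0.11,0.04,0.34,0,0,0],
  [0.11,0.04,0.42,0,0,0],
  [0.11,0.04,0.42,0,0,0],
])

```text
clock: 2.68
tcp_pos: [0.4231, -0.115, 0.0754]
orientation: [-2.303, -2.134, 0.002]
contact_force: [0.1, 0.9, 1.3]
grip_width: 0.0854
gripper_force: 0.0
```

```bash
python3 go.py .4255 -.113 .058 -.07
```

```text
flip 0 shift [0.0088 0.0092 0.0696] turn [-0.0017 -0.0003 -0.004 ] deg 0.38848551451419605
flip 1 shift [0.0088 0.0092 0.0696] turn [-0.0005  0.0026  1.996 ] deg 179.6436158982425
2.675 [ 0.4231 -0.115   0.0754] [ 0.5246  0.3711 -0.4674  2.206   0.283   0.623  -0.2236] 0.08538438915878285 0.0 [0.0906 0.854  1.3482] [-0.0228 -0.0508 -0.0042]
[ 0.9971 -0.0761 -0.0026]
```

apply_moves([
  [0.009,0.009,0.03,0,0,0],
  [0.009,0.009,0.066,0,0,0],
  [0.009,0.009,0.066,0,0,0],
])

```text
clock: 3.05
tcp_pos: [0.4262, -0.1131, 0.0595]
orientation: [-2.304, -2.135, 0.001]
contact_force: [0.0, -0.8, -0.3]
grip_width: 0.0851
gripper_force: 0.0
```

apply_moves([
  [0,0,0,0,0,0],
  [0,0,0,0,0,0],
  [0,0,0,0,0,0],
  [0,0,0,0,0,0],
  [0,0,0,0,0,0],
], claw=0, newtons=60)

```text
clock: 3.68
tcp_pos: [0.4265, -0.1132, 0.0601]
orientation: [2.305, 2.134, 0.0]
contact_force: [-0.7, -0.0, 5.1]
grip_width: 0.0233
gripper_force: 59.0
```

```bash
python3 - <<'E'
from go import *
f=r.grab_frame("side")
cv2.imwrite("pics/grip.png",cv2.resize(f["pixels"][150:390,270:510,::-1],None,fx=2.4,fy=2.4))
o=r.get_obs();print(o)
E
```

```text
{'clock': 3.725, 'joints': array([ 0.5017,  0.402 , -0.4502,  2.211 ,  0.3127,  0.5875, -0.2563]), 'qvel': array([-0.0001,  0.0002,  0.0002,  0.0001, -0.0005, -0.0001,  0.0002]), 'tau': array([ -0.1205, -39.459 ,  -3.1584, -16.0536,   0.102 ,  -0.467 ,
         0.0317]), 'tcp_pos': array([ 0.4265, -0.1132,  0.0601]), 'orientation': array([2.3047, 2.1345, 0.    ]), 'contact_force': array([-0.4702, -0.7326,  4.4662]), 'moment': array([ 0.0486,  0.3982, -0.0382]), 'gripper_force': 59.130504727363586, 'grip_width': 0.023290039651769144}
```

View pics/grip.png

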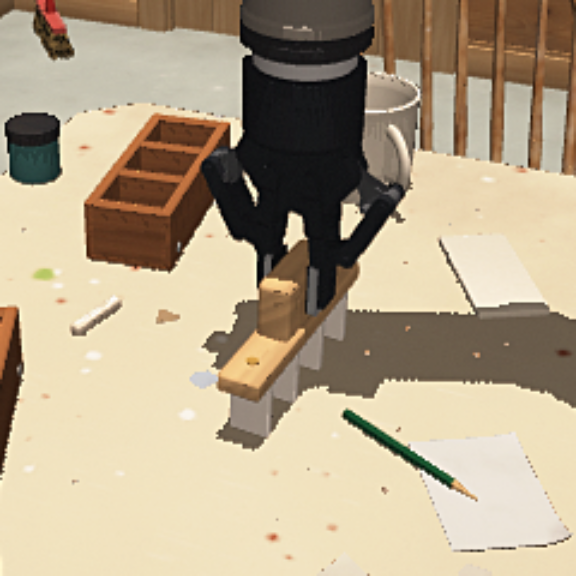

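The fingers hold the handle at its middle, with the bar level and the tabs still on the table (crop around (300,290)). Lift next.

apply_moves([
  [0,0,-0.06,0,0,0],
  [0,0,-0.14,0,0,0],
  [0,0,-0.24,0,0,0],
  [0,0,-0.34,0,0,0],
  [0,0,-0.4,0,0,0],
])

```text
clock: 4.35
tcp_pos: [0.4266, -0.1132, 0.1613]
orientation: [2.304, 2.134, 0.001]
contact_force: [-0.6, 0.7, -3.8]
grip_width: 0.0231
gripper_force: 59.5
```

```bash
python3 go.py .5995 .046 .155 .398
```

```text
flip 0 shift [0.6877 0.6409 0.0258] turn [ 0.0008  0.0004 -0.3021] deg 27.18671812801058
flip 1 shift [0.6877 0.6409 0.0258] turn [ 0.0006 -0.0011  1.6979] deg 152.81340698248428
4.35 [ 0.4266 -0.1132  0.1613] [ 0.592   0.2264 -0.5296  2.1338  0.1568  0.8163 -0.1106] 0.023104720549292912 59.479188323020935 [-0.6278  0.7337 -3.8133] [-0.0143 -0.0288 -0.0297]
[ 0.9971 -0.0764  0.0014]
```

apply_moves([
  [0.1,0.09,0,0,0,-0.05],
  [0.24,0.22,0,0,0,-0.12],
  [0.39,0.36,0,0,0,-0.19],
  [0.54,0.5,0,0,0,-0.26],
  [0.65,0.6,0,0,0,-0.302],
])

```text
clock: 4.97
tcp_pos: [0.5894, 0.0392, 0.1596]
orientation: [-1.733, -2.619, -0.001]
contact_force: [0.8, 0.1, -3.0]
grip_width: 0.0234
gripper_force: 59.4
```

apply_moves([
  [0,0,0,0,0,0],
  [0,0,0,0,0,0],
])

```text
clock: 5.22
tcp_pos: [0.5875, 0.0367, 0.1592]
orientation: [-1.739, -2.615, 0.003]
contact_force: [0.1, -0.9, -2.2]
grip_width: 0.0234
gripper_force: 59.9
```

```bash
python3 - <<'E'
from go import *
fs=[r.grab_frame(n) for n in("top","side")]
L=[cv2.resize(f["pixels"][y:y+200,x:x+200,::-1],None,fx=2,fy=2) for f,x,y in((fs[0],140,100),(fs[1],160,190))]
cv2.imwrite("pics/above.png",np.hstack(L))
plan(.5995,.046,.11,.398)
o=r.get_obs();print(o["clock"],o["tcp_pos"])
l=r.outline_of(fs[1],"comb_handle")
if l:
    from fit import *
    z=o["tcp_pos"][2]+.0139
    print(l[0]["conf"],l[0]["rect"],fit([fs[1]],[l[0]["pixels"].astype(float)],COMB,(.595,.04,.398),z))
print([ (q["point"],q["conf"]) for q in r.landmark_of(fs[1],"block4_top")])
E
```

```text
flip 0 shift [0.0186 0.0603 0.1979] turn [-0.001   0.0004 -0.0012] deg 0.14246329688175302
5.325 [0.5874 0.036  0.1595]
0.93 [229.2, 215.5, 41.6, 96.6] (array([0.5855, 0.0375, 0.4099]), np.float64(0.18991123476417596))
[([245.9, 312.3], 0.64)]
```

View pics/above.png

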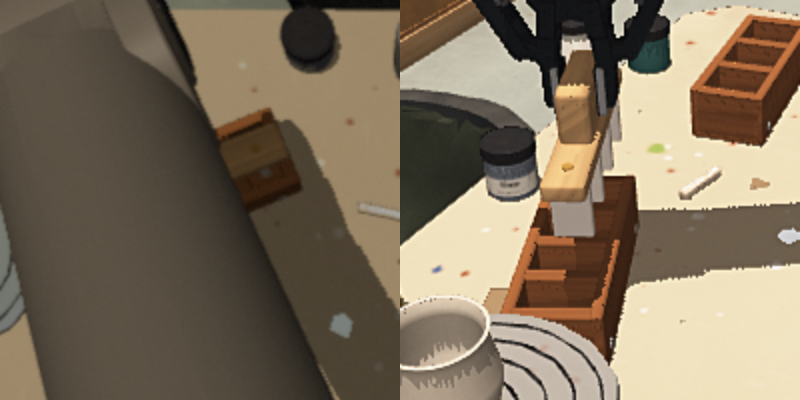

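The side view (right panel) shows the comb held level above the four-well block, and its fitted pose agrees with the TCP to 2 mm. I'll move over the block first, then lower.

apply_moves([
  [0.01,0.03,0,0,0,0],
  [0.019,0.06,0.04,0,0,0],
  [0.019,0.06,0.1,0,0,0],
  [0.019,0.06,0.12,0,0,0],
  [0.019,0.06,0.12,0,0,0],
])

```text
clock: 6.05
tcp_pos: [0.5997, 0.0474, 0.1288]
orientation: [-1.738, -2.615, 0.002]
contact_force: [0.6, 0.3, -2.3]
grip_width: 0.0233
gripper_force: 59.9
```

```bash
python3 - <<'E'
from go import *
plan(.5995,.046,.0721,.398)
o=r.get_obs();print(o["clock"],o["tcp_pos"],o["contact_force"])
f=r.grab_frame("side")
from fit import *
p=(o["tcp_pos"][0]-.0005,o["tcp_pos"][1]+.0,.398)
im=cv2.resize(f["pixels"][200:400,180:340,::-1],None,fx=3,fy=3)
def draw(bs,p,z):
    x,y,w=p;c,s=np.cos(w),np.sin(w)
    for b in bs:
        q=np.array([proj(f,(x+c*X-s*Y,y+s*X+c*Y,z+Z)) for X,Y,Z in b]);q=(q+.5-[180,200])*3
        cv2.polylines(im,[cv2.convexHull(q.round().astype(np.int32))],True,(0,255,0),1)
draw(COMB[:2],p,o["tcp_pos"][2]+.0139)
draw([box(0,s,0,0,.052,.03) for s in(-.063,-.021,.021,.063)],(.5993,.0458,.3976),.052)
cv2.imwrite("pics/low.png",im)
E
```

```text
flip 0 shift [-0.0049 -0.0023  0.2268] turn [-0.0012 -0.0003 -0.    ] deg 0.1097843437265083
6.05 [0.5997 0.0474 0.1288] [ 0.5831  0.2697 -2.3134]
```

View pics/low.png

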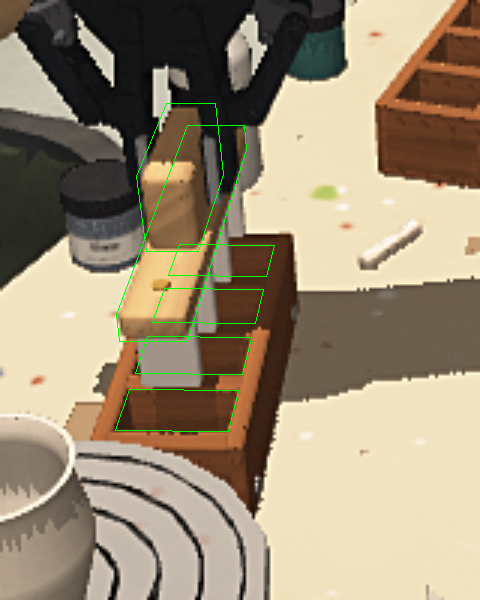

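The held comb matches its predicted outline within about 2 px. Allowing for its height, the near tab (crop about (172,385)) drops into the first well. I'll lower it in stages.

apply_moves([
  [-0.004,-0.002,0.03,0,0,0],
  [-0.004,-0.002,0.07,0,0,0],
  [-0.004,-0.002,0.11,0,0,0],
  [-0.004,-0.002,0.15,0,0,0],
  [-0.004,-0.002,0.18,0,0,0],
])

```text
clock: 6.72
tcp_pos: [0.6, 0.0465, 0.0839]
orientation: [-1.738, -2.616, 0.001]
contact_force: [0.2, 0.3, -2.6]
grip_width: 0.0234
gripper_force: 59.9
```

apply_moves([
  [0,0,0.01,0,0,0],
  [0,0,0.02,0,0,0],
  [0,0,0.028,0,0,0],
  [0,0,0.028,0,0,0],
])

```text
clock: 7.22
tcp_pos: [0.6003, 0.0465, 0.0779]
orientation: [1.739, 2.616, 0.0]
contact_force: [0.1, 0.4, -3.3]
grip_width: 0.0232
gripper_force: 59.9
```

```bash
python3 go.py .5995 .046 .0721 .398
```

```text
flip 0 shift [-0.0004 -0.0038  0.023 ] turn [ 0.0001  0.     -0.0001] deg 0.012905608804289988
flip 1 shift [-0.0004 -0.0038  0.023 ] turn [ 0.0001 -0.0001  1.9999] deg 179.98975963312006
7.225 [0.6003 0.0465 0.0779] [ 0.2414  0.6066 -0.5677  1.8257  0.4271  0.8333 -0.1403] 0.023170691593182736 59.93284463882446 [ 0.065   0.3821 -3.2656] [0.0322 0.071  0.0219]
[0.9219 0.3874 0.0001]
```

No contact yet; the tabs are inside the wells with 6 mm left to go.

apply_moves([
  [0,0,0.005,0,0,0],
  [0,0,0.01,0,0,0],
  [0,0,0.015,0,0,0],
  [0,0,0.019,0,0,0],
  [0,0,0.019,0,0,0],
])

```text
clock: 7.85
tcp_pos: [0.6002, 0.0464, 0.0729]
orientation: [-1.739, -2.617, 0.0]
contact_force: [0.0, 0.5, -2.0]
grip_width: 0.0232
gripper_force: 59.9
```

apply_moves([
  [0,0,0.002,0,0,0],
  [0,0,0.004,0,0,0],
  [0,0,0.006,0,0,0],
  [0,0,0.006,0,0,0],
])

```text
clock: 8.35
tcp_pos: [0.6003, 0.0465, 0.0717]
orientation: [1.739, 2.617, -0.0]
contact_force: [-0.9, 0.1, -0.3]
grip_width: 0.0232
gripper_force: 60.1
```

apply_moves([
  [0,0,0.002,0,0,0],
  [0,0,0.003,0,0,0],
  [0,0,0.003,0,0,0],
])

```text
clock: 8.72
tcp_pos: [0.6004, 0.0465, 0.0717]
orientation: [1.738, 2.616, -0.0]
contact_force: [-3.0, -1.9, 6.2]
grip_width: 0.0235
gripper_force: 61.3
```

```bash
python3 - <<'E'
from go import *
o=r.get_obs();print(o["tcp_pos"],o["contact_force"],o["moment"])
f=r.grab_frame("side")
cv2.imwrite("pics/home.png",cv2.resize(f["pixels"][200:400,180:340,::-1],None,fx=3,fy=3))
E
```

```text
[0.6004 0.0465 0.0717] [-2.9816 -1.9212  6.1538] [-0.1725  0.8406 -0.0478]
```

View pics/home.png

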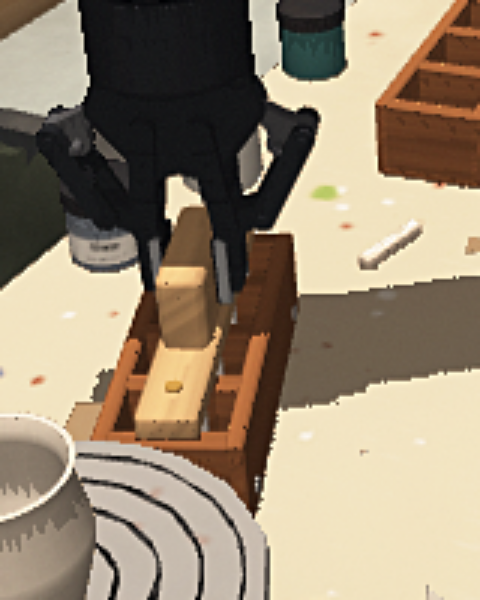

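The bar lies flat on the block with the tabs in the wells (crop about (180,420)), with a contact force of 6 N at the expected height. Release and retreat.

apply_moves([
  [0,0,0,0,0,0],
  [0,0,0,0,0,0],
  [0,0,0,0,0,0],
  [0,0,0,0,0,0],
  [0,0,0,0,0,0],
], claw=0.8, newtons=20)

```text
clock: 9.4
tcp_pos: [0.6003, 0.0465, 0.0708]
orientation: [1.739, 2.617, 0.0]
contact_force: [-0.1, 0.2, 1.7]
grip_width: 0.0685
gripper_force: 0.0
```

apply_moves([
  [0,0,-0.05,0,0,0],
  [0,0,-0.15,0,0,0],
  [0,0,-0.3,0,0,0],
  [0,0,-0.45,0,0,0],
  [0,0,-0.55,0,0,0],
])

```text
clock: 10.02
tcp_pos: [0.601, 0.0469, 0.2113]
orientation: [1.737, 2.615, 0.003]
contact_force: [0.9, 0.3, 0.6]
grip_width: 0.0685
gripper_force: 0.0
```

apply_moves([
  [0,0,0,0,0,0],
  [0,0,0,0,0,0],
])

```text
clock: 10.28
tcp_pos: [0.5998, 0.0462, 0.2078]
orientation: [-1.738, -2.616, 0.001]
contact_force: [0.5, -0.4, 0.4]
grip_width: 0.0678
gripper_force: 0.0
```

```bash
python3 - <<'E'
from fit import *
o=r.get_obs();print(o["clock"],o["tcp_pos"],o["contact_force"],o["grip_width"])
f=r.grab_frame("side")
cv2.imwrite("pics/end.png",cv2.resize(f["pixels"][200:400,180:340,::-1],None,fx=3,fy=3))
l=r.outline_of(f,"comb_handle")
if l: print(l[0]["conf"],fit([f],[l[0]["pixels"].astype(float)],COMB[:2],(.6,.046,.398),.086))
E
```

```text
10.275 [0.59979913 0.04623376 0.20780663] [ 0.51486483 -0.41875258  0.42414255] 0.0678433013955278
0.57 (array([0.59942154, 0.04582063, 0.39741331]), np.float64(0.07723317084841055))
```

View pics/end.png

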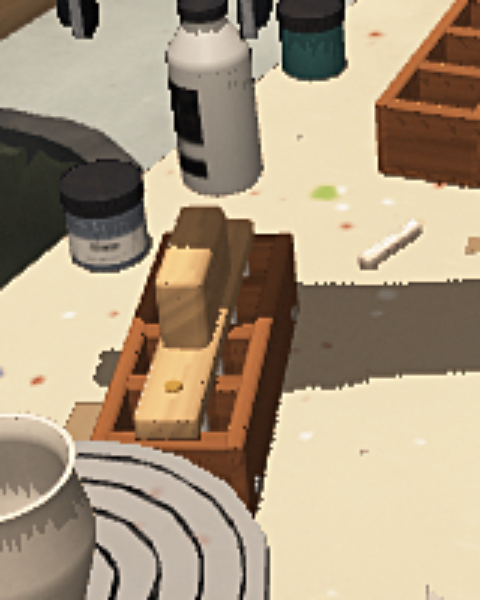

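The comb sits flat and centred on the four-well block (crop about (195,330)), and the gripper is clear above it.

```bash
python3 -c "
from bench import r
print(r.hand_in())"
```

```text
the job is handed in; nothing more can be done
None
```

The comb is in the four-well block with each tab in its own well and the bar flat on top; it was lowered gently, released with the gripper clear, and handed in at about 10 s of the 37 s allowed.

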